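# Put the citrus juicer together and start it

### The arm

A 6-joint arm with a two-finger parallel gripper is mounted at the origin on the work surface. World frame = base frame: x ahead of the robot, y to its left, z up, the work surface at z = 0. Lengths are in m, angles in rad, forces in N, time in s.
With the tool pointing down it reaches from about 0.375 to 0.975 m from the base axis. Payload 3.8 kg.
Tool frame: the origin (TCP) lies at the very end of the fingers, on their centre line; the grasp point (between the pads) lies 19 mm behind it; z points along the fingers, y is the direction in which the jaws open and shut (so a half turn about z gives the same grasp; the last joint's range is limited). The gripper opens to 85 mm and grips with 20 to 120 N. Pads are 22 mm wide; open, the fingers measure 114 mm over their backs; the gripper's body (76 mm by 85 mm) begins 54 mm behind the grasp point. The pads swing forward as they close: fully open they stand 13 mm farther back than shut.
Start: joints at [-1.34, 0.264, 1.604, -0, 1.274, -0.037], TCP at [0.179, -0.651, 0.231] pointing down, gripper open.
Joint ranges: [-2.63, 2.63], [-0.94, 2.18], [0.31, 2.57], [-1.31, 4.45], [0, 2.66], [-2.55, 2.55]. Speed limits (rad/s): [2.57, 2.57, 3.14, 3.14, 3.14, 3.14].

### API

Orientations are given as a rotation vector (axis times angle).
In Python, from plant import * gives the robot as it stands.
- The arm moves only by the tool step_arm, never from a script. Its argument "moves" is a list of rows, each an object of numbers: "tx", "ty", "tz": the shift along the world's x, y, z in mm; "twist": the turn about the world's z in degrees. In form: [{"tx": .., "ty": .., "tz": .., "twist": ..}, ...]. A call has 1 to 12 rows; each row is the pose to reach, as a shift and turn from the pose commanded when the call began; what a row does not reach only later rows make up. A row lasts 1/10 s, in which the tool goes at most 50 mm and 8.59 degrees, less where a joint would pass 70% of its speed; a pose out of reach is approached as far as the arm can. A call with a gripper value outside its range is refused whole. "jaw" is the opening, from 0 (shut) to 1 (fully open), set as the call begins (left out, the last holds). The fingers move at their own pace and stop on an object; "squeeze" is the grip in N (left out, the last holds). Time passes only in rows, so rows that repeat a pose let the fingers close. It gives the time, the measured TCP pose, the force and the opening at its end, in the units of the state.
- observe(): the state, without advancing time (a new reading comes with each control period).
- grab_frame(name): name is "scene" or "top" or "wrist"; returns the picture (480x640x3 uint8, red, green, blue); there is no depth.
- calibration(name): a dict with "fx", "fy", "cx", "cy" (pixels), "eye" and "attitude" of the camera in the world; the wrist camera has in their place "hand_eye" (4x4, takes a point from camera to tool coordinates, whose origin is the TCP and whose axes are the flange's). Camera axes: x right, y down, z forward; pixel columns grow to the right and rows downward; lengths in m; the calibration is good to about 2 mm. A picture is of the moment at which its call begins: read the wrist's pose just before it. calibration takes no time and is no camera call.
- job_done(): hands the job in, once; it reports no verdict.
The state is a dict: "time_s": time; "qpos": joint angles; "joint_velocities": joint speeds; "joint_torque": joint torques, N m; "tool_pos": TCP position; "ee_rot": TCP orientation; "wrist_force": force on the tool from outside, world axes, zero at the start; "torque": the same for the moment, N m; "gripper_width": finger opening in m.
Only numpy, scipy, OpenCV 4.12 (cv2) and the standard library are available. Lean on these libraries where they do the work, as an engineer would, in place of code of your own. Each camera call takes 0.05 s, during which the arm holds its last target. There are 200 camera calls.

### The job

Put the washed citrus juicer back together and start it: lay the white strainer disc, collar up, flat in its round seat in the juicer's bowl and let go of it, then take the orange reamer, slide it onto the juicer's upright spindle until it drops fully on, and push it straight down as far as the spring spindle goes. Finish while still holding the reamer pushed down, as that is what keeps the juicer running. Leave the tumbler, half lemons, bottle and jar where they stand.

Things in the scene. Friction and masses are not known exactly. Their poses are not given: they have to be found in the camera images.
- juicer: Citrus juicer, fixed to the table: round steel and black motor base 154 mm across, with a round aluminium juice bowl 144 mm across on top, rim 136 mm above the table. Origin: centre of its underside, on the table; z up, the spindle's axis. A spout 24 mm wide sticks out from the bowl along the juicer's -x to 118 mm from the axis; the tumbler stands under it.
- bowl_seat (a point): Centre of the flat floor of the strainer's round seat inside the bowl, 124 mm above the table. The seat is 123 mm across and 12 mm deep from the rim; its mouth has a 4 mm wide 45 degree lead-in. A fixed tube 22 mm across rises in the middle to 21 mm above this point; the spindle stands on the same axis.
- spindle_tip (a point): Tip of the steel drive spindle, upright in the middle of the bowl; moves with the spindle; 174 mm above the table (50 mm above bowl_seat) when up. A round pin 10 mm across, 22 mm long above its shoulder; the top 6 mm taper to 5 mm across. The shoulder, 18 mm across and 22 mm below this point, carries the reamer.
- spindle (a joint): How far the spindle is pushed down, in m: 0 up (rest), 0.006 fully down on its stop. It is sprung upward: about 4 N starts it moving, 10 N holds it fully down. Pushed beyond 4.5 mm the motor switch is made.
- strainer_mid (a point): Loose white strainer, 70 g: slotted flat plate 120 mm across, 5 mm thick, with a round collar in the middle of its top, 34 mm outside, 26 mm inside (open right through), 15 mm high above the plate. The point is on its axis, 10 mm above its underside; z up through the collar. Starts flat on the table, collar up; any yaw will do. Seated, its underside rests on the seat's floor.
- reamer_mid (a point): Loose orange ribbed reamer (cone), 90 g, 58 mm tall: the lowest 20 mm is a straight round skirt 56 mm across, then it rounds in to a point. In its flat underside is a central blind bore, 12 mm across, 26 mm deep. The point is on its axis 29 mm above the underside; z up. Starts upright on the table. Fully on, its underside sits on the spindle's shoulder, this point 7 mm above spindle_tip.
- tumbler: Glass tumbler, 66 mm across and 88 mm tall, standing on the table under the spout, to be left alone. Origin: centre of its underside.
- lemon_a: Half lemon lying cut face down, 58 mm across, 41 mm tall, to be left alone. Origin: centre of its underside.
- lemon_b: Another half lemon just like it, to be left alone. Origin: centre of its underside.
- oil_bottle: Green glass oil bottle, 68 mm across, 260 mm tall, to be left alone. Origin: centre of its underside.
- salt_jar: White salt jar with red lid, 72 mm across, 110 mm tall, to be left alone. Origin: centre of its underside.

How it is judged:
By the outcome, as a careful person would: the job done as asked, in the order asked, and still so for the second after the job is handed in, while the arm keeps its last pose, push and grip.
It also fails if it takes over 69 s, if anything falls off the work surface, if the arm or the gripper's body presses on something with over 40 N, if the wrist force passes 120 N, or if a joint passes its speed limit or range.

## Working session

There is one attempt and no reset: what is moved stays moved. The work goes in short steps, Python scripts to look and compute and a tool call to move; the robot and the scene stay as the last step left them, time stands still between calls to the robot, and variables do not carry over. Pictures are saved under pics/ and viewed, about 8 in all and at most 12, crops included, and the job is handed in when it is done.

Besides the shell and the picture viewer there is one more tool, called after "Emit:" by a JSON object that holds its "api" and its "payload". step_arm: Moves the arm, as the interface text tells. Its arguments: {"type":"object","properties":{"moves":{"type":"array"},"jaw":{"type":"number"},"squeeze":{"type":"number"}},"required":["moves"]}

```bash
mkdir -p pics && python3 - <<'E'
from plant import *
import cv2
for n in ["scene","top"]:
    c=calibration(n);print(n,c)
    cv2.imwrite(f"pics/{n}0.png",cv2.cvtColor(grab_frame(n),cv2.COLOR_RGB2BGR))
print(calibration("wrist"));s=observe();print(s)
E
```

```text
scene {'fx': 448.4417935472251, 'fy': 448.4417935472251, 'cx': 321.7416182096128, 'cy': 236.59634221861106, 'eye': array([ 0.96702771, -0.24267104,  0.92208074]), 'attitude': array([-2.25200254, -1.40397893,  0.36965462])}
top {'fx': 445.1009949594147, 'fy': 445.1009949594147, 'cx': 321.8571528074528, 'cy': 238.0292968013334, 'eye': array([ 0.43690606, -0.03083921,  1.22298127]), 'attitude': array([-2.15372328,  2.18474483, -0.09978065])}
{'fx': 352.03882398456966, 'fy': 352.03882398456966, 'cx': 319.65432955205506, 'cy': 237.57913889142938, 'hand_eye': array([[ 7.55378879e-04, -9.55043301e-01, -2.96465381e-01,
         7.46945788e-02],
       [ 9.99999713e-01,  7.06486428e-04,  2.72050421e-04,
         1.07992657e-04],
       [-5.03711637e-05, -2.96465502e-01,  9.55043561e-01,
        -1.43466908e-01],
       [ 0.00000000e+00,  0.00000000e+00,  0.00000000e+00,
         1.00000000e+00]])}
{'time_s': 0.1, 'qpos': array([-1.33988334e+00,  2.64664964e-01,  1.60526409e+00,  1.27376942e-06,
        1.27372386e+00, -3.69031354e-02]), 'joint_velocities': array([ 5.55760873e-04, -1.08564771e-03, -3.32896805e-03,  2.96185619e-05,
        8.80268018e-04, -7.55410418e-04]), 'joint_torque': array([-9.34658175e-06, -5.16708255e+01, -3.68590450e+01, -1.45457493e-04,
        6.31988427e-03, -1.52921712e-05]), 'tool_pos': array([ 0.17846329, -0.65027495,  0.23008081]), 'ee_rot': array([-3.11143591e+00, -4.19154099e-01,  3.11334103e-04]), 'wrist_force': array([0.03051718, 0.29128364, 0.60727304]), 'torque': array([-0.00550267,  0.00328321,  0.04985416]), 'gripper_width': 0.08545982064387868}
```

View pics/scene0.png

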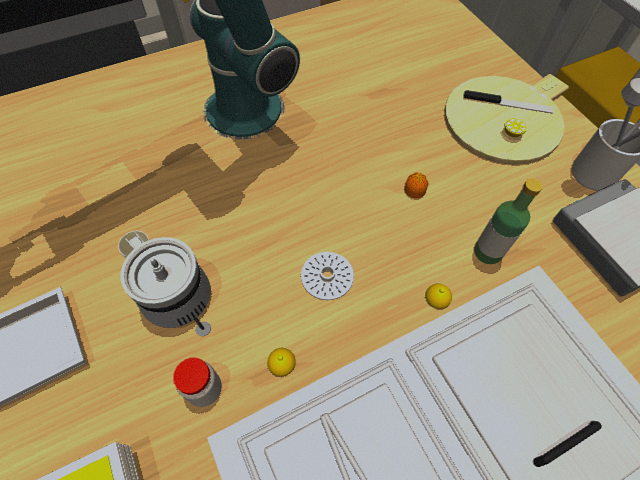

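View pics/top0.png

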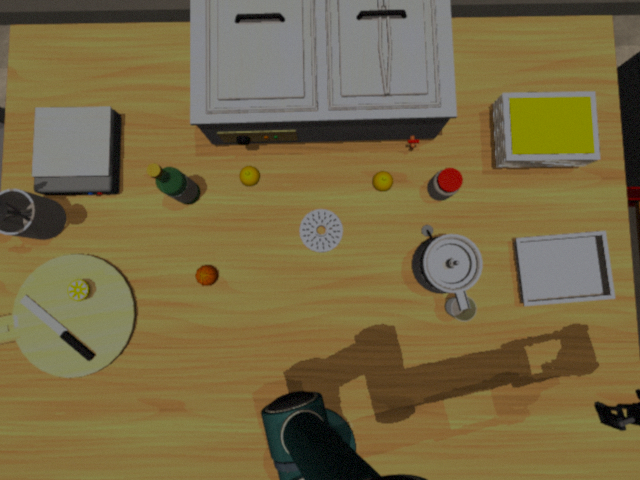

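Scene: strainer centre about (327,273), reamer (417,185), spindle tip (158,262). Top: strainer (321,230), reamer (207,275), spindle (453,263). I'll enlarge these for accurate reading.

```bash
cat > h.py <<'E'
import numpy as np, cv2
from scipy.spatial.transform import Rotation as R
from plant import *
def ray(n,u,v,s=None):
    c=calibration(n); d=np.array([(u-c['cx'])/c['fx'],(v-c['cy'])/c['fy'],1.])
    if n=="wrist":
        T=np.eye(4);T[:3,:3]=R.from_rotvec(s['ee_rot']).as_matrix();T[:3,3]=s['tool_pos'];T=T@c['hand_eye']
        return T[:3,3],T[:3,:3]@d
    return c['eye'],R.from_rotvec(c['attitude']).as_matrix()@d
def atz(n,u,v,z,s=None):
    o,d=ray(n,u,v,s); return (o+d*(z-o[2])/d[2]).round(4)
def proj(n,p,s=None):
    c=calibration(n)
    if n=="wrist":
        T=np.eye(4);T[:3,:3]=R.from_rotvec(s['ee_rot']).as_matrix();T[:3,3]=s['tool_pos'];T=T@c['hand_eye'];o,M=T[:3,3],T[:3,:3]
    else: o,M=c['eye'],R.from_rotvec(c['attitude']).as_matrix()
    q=M.T@(np.array(p)-o); return (q[0]/q[2]*c['fx']+c['cx'],q[1]/q[2]*c['fy']+c['cy'])
def tri(*rs):
    A=0;b=0
    for o,d in rs:
        d=d/np.linalg.norm(d);P=np.eye(3)-np.outer(d,d);A=A+P;b=b+P@o
    return np.linalg.solve(A,b).round(4)
E
python3 - <<'E'
from h import *
W=[]
for n,cs in [("scene",[(327,275),(160,275),(417,185)]),("top",[(321,230),(450,265),(207,275)])]:
    im=cv2.imread(f"pics/{n}0.png")
    row=[]
    for (x,y),h in zip(cs,[32,42,20]):
        c=cv2.resize(im[y-h:y+h,x-h:x+h],(264,264),interpolation=cv2.INTER_CUBIC)
        k=264/(2*h)
        for g in range((x-h+9)//10*10,x+h,10): cv2.putText(c,str(g),(int((g-x+h+.5)*k)-8,8),0,.3,(0,0,255));cv2.line(c,(int((g-x+h+.5)*k),10),(int((g-x+h+.5)*k),14),(0,0,255))
        for g in range((y-h+9)//10*10,y+h,10): cv2.putText(c,str(g),(4,int((g-y+h+.5)*k)+3),0,.3,(0,0,255));cv2.line(c,(0,int((g-y+h+.5)*k)),(4,int((g-y+h+.5)*k)),(0,0,255))
        row.append(c)
    W.append(np.hstack(row))
cv2.imwrite("pics/m.png",np.vstack(W))
print("strainer",atz("scene",327,275,.01),atz("top",321,230,.01))
print("reamer",tri(ray("scene",417,185),ray("top",207,275)))
print("spindle",tri(ray("scene",158,261),ray("top",453,263)),atz("scene",158,261,.174),atz("top",453,263,.174))
for n,(u,v) in dict(tumbler=(458,305),la=(383,181),lb=(249,176),bottle=(185,190),jar=(448,180)).items(): print(n,atz("top",u,v,.04))
E
```

```text
strainer [ 0.5811 -0.0242  0.01  ] [ 0.5771 -0.0235  0.01  ]
reamer [0.4595 0.2877 0.0207]
spindle [ 0.4762 -0.3373  0.1589] [ 0.4862 -0.3348  0.174 ] [ 0.4755 -0.3337  0.174 ]
tumbler [ 0.37   -0.3808  0.04  ]
la [ 0.7044 -0.193   0.04  ]
lb [0.7238 0.1694 0.04  ]
bottle [0.6879 0.3425 0.04  ]
jar [ 0.7045 -0.3685  0.04  ]
```

View pics/m.png

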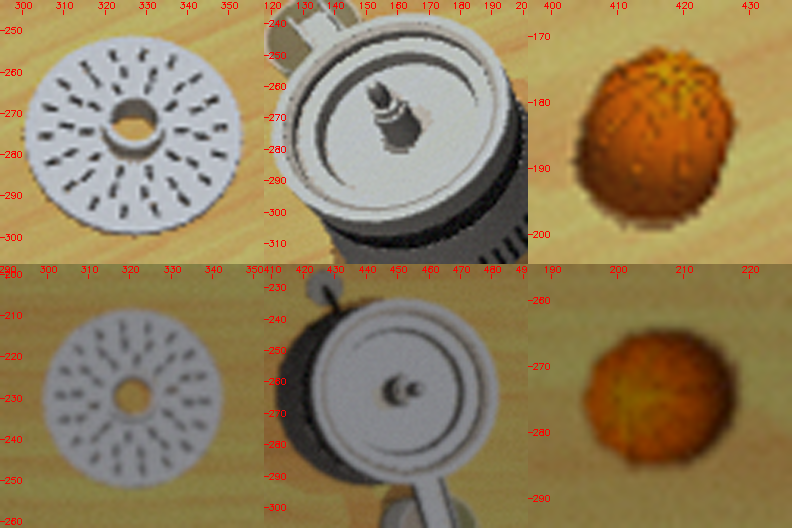

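Spindle tip at about scene (152.5,260) and top (456.5,262.6). Bowl rim centre at scene (159.5,270) and top (452.4,263.9). Strainer at scene (326.5,275.6) and top (320.6,230.2).

```bash
python3 - <<'E'
from h import *
print("tip",tri(ray("scene",152.5,260),ray("top",456.5,262.6)),atz("scene",152.5,260,.174),atz("top",456.5,262.6,.174))
print("rim",tri(ray("scene",159.5,270),ray("top",452.4,263.9)),atz("scene",159.5,270,.136),atz("top",452.4,263.9,.136))
print("str",tri(ray("scene",326.5,275.6),ray("top",320.6,230.2)),atz("scene",326.5,275.6,.005),atz("top",320.6,230.2,.005))
E
```

```text
tip [ 0.4765 -0.3438  0.1689] [ 0.4797 -0.3434  0.174 ] [ 0.4763 -0.342   0.174 ]
rim [ 0.4754 -0.3449  0.1256] [ 0.4823 -0.3423  0.136 ] [ 0.4747 -0.3431  0.136 ]
str [ 0.5776 -0.0228 -0.0008] [ 0.5798 -0.0247  0.005 ] [ 0.5771 -0.0224  0.005 ]
```

Emit:
{"api": "step_arm", "payload": {"moves": [{"tx":100,"ty":100,"tz":120},{"tx":299,"ty":307,"tz":120},{"tx":299,"ty":307,"tz":120},{"tx":299,"ty":307,"tz":120},{"tx":299,"ty":307,"tz":120},{"tx":299,"ty":307,"tz":120},{"tx":299,"ty":307,"tz":120},{"tx":299,"ty":307,"tz":120},{"tx":299,"ty":307,"tz":120},{"tx":299,"ty":307,"tz":120},{"tx":299,"ty":307,"tz":120},{"tx":299,"ty":307,"tz":120}], "jaw": 1, "squeeze": 30}}

```text
validation failed for argument at $.mo...
```

```bash
cat > w.py <<'E'
from h import *; import sys,json
s=observe(); im=cv2.cvtColor(grab_frame("wrist"),cv2.COLOR_RGB2BGR)
cv2.imwrite(f"pics/{sys.argv[1]}.png",im)
json.dump({k:np.array(s[k]).tolist() for k in("tool_pos","ee_rot")},open(f"pics/{sys.argv[1]}.json","w"))
print(s['time_s'],s['tool_pos'],s['ee_rot'],s['joint_velocities'].max())
E
python3 w.py w1
```

```text
0.1 [ 0.17846329 -0.65027495  0.23008081] [-3.11143591e+00 -4.19154099e-01  3.11334103e-04] 0.0008802680179849163
```

View pics/w1.png

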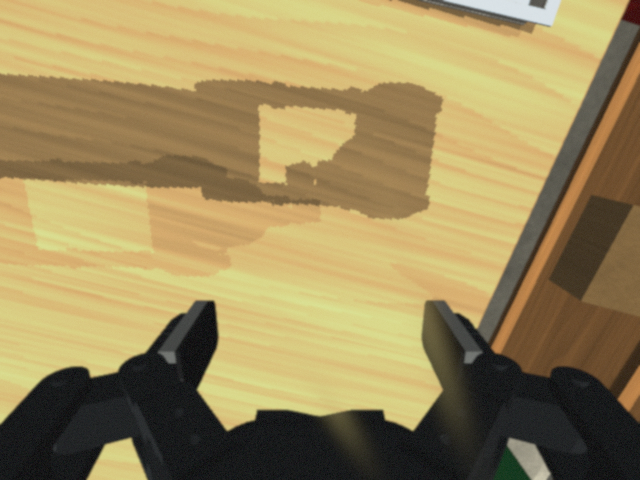

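The first view shows only bare table. The move was refused, probably because rows need every key, so I'm resending it.

Emit:
{"api": "step_arm", "payload": {"moves": [{"tx":30,"ty":30,"tz":30,"twist":0},{"tx":299,"ty":307,"tz":120,"twist":0},{"tx":299,"ty":307,"tz":120,"twist":0},{"tx":299,"ty":307,"tz":120,"twist":0},{"tx":299,"ty":307,"tz":120,"twist":0},{"tx":299,"ty":307,"tz":120,"twist":0},{"tx":299,"ty":307,"tz":120,"twist":0},{"tx":299,"ty":307,"tz":120,"twist":0},{"tx":299,"ty":307,"tz":120,"twist":0},{"tx":299,"ty":307,"tz":120,"twist":0},{"tx":299,"ty":307,"tz":120,"twist":0},{"tx":299,"ty":307,"tz":120,"twist":0}], "jaw": 1, "squeeze": 30}}

```text
time_s: 1.35
tool_pos: [0.4768, -0.3444, 0.3505]
ee_rot: [-3.113, -0.419, 0.002]
wrist_force: [-0.1, 0.5, -0.3]
gripper_width: 0.0853
```

```bash
python3 w.py w2
```

```text
1.35 [ 0.47680087 -0.34435551  0.35046467] [-3.11305727e+00 -4.18704681e-01  2.23275581e-03] 0.003068144818990969
```

View pics/w2.png

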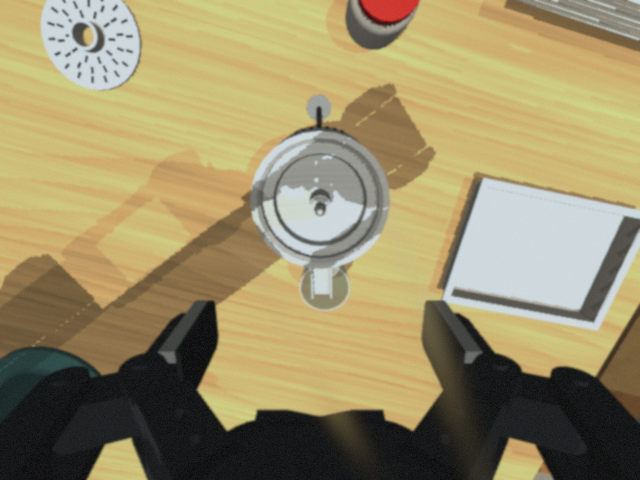

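The juicer is centred: rim spans columns 251–389 and rows 128–269, spindle tip about (320,212). The strainer is at the upper left.

```bash
python3 - <<'E'
from h import *; import json
s=json.load(open("pics/w2.json"))
print("tip",atz("wrist",320,212,.174,s),"rim",atz("wrist",320,199,.136,s))
p=(.4765,-.343,.174);print(proj("wrist",p,s), proj("wrist",(.4765,-.343,.136),s))
im=cv2.imread("pics/w2.png")
cv2.imwrite("pics/c.png",cv2.resize(im[115:285,235:405],(680,680)[:2],interpolation=cv2.INTER_CUBIC)[20:620])
g=cv2.cvtColor(im,cv2.COLOR_BGR2GRAY)
c=cv2.HoughCircles(g,cv2.HOUGH_GRADIENT_ALT,1.5,3,param1=150,param2=.6,minRadius=38,maxRadius=80);print(c)
E
```

```text
tip [ 0.477  -0.3447  0.174 ] rim [ 0.4816 -0.3434  0.136 ]
(np.float64(318.0978517280608), np.float64(211.99883355550168)) (np.float64(318.2764789690368), np.float64(203.60283019238636))
[[[321.       198.        58.454338]
  [321.       198.        68.24054 ]
  [321.       198.        44.927902]
  [337.5      205.5       62.8135  ]
  [561.       255.        66.225784]
  [519.       241.5       62.37732 ]
  [337.5      205.5       49.87213 ]
  [ 94.5       43.5       48.277172]
  [546.       256.5       70.73527 ]
  [201.       229.5       69.26989 ]
  [538.5      237.        73.19139 ]
  [211.5      234.        67.17058 ]
  [108.       319.5       51.26222 ]
  [405.       256.5       47.28441 ]
  [151.5      351.        61.526497]
  [234.       357.        56.17437 ]
  [343.5      204.        54.46256 ]
  [250.5      285.        52.24782 ]
  [ 37.5      295.5       54.709957]
  [342.       285.        43.42539 ]
  [385.5      132.        50.78193 ]
  [ 93.        31.5       54.35062 ]
  [393.       379.5       46.092793]
  [264.       321.        45.88255 ]]]
```

View pics/c.png

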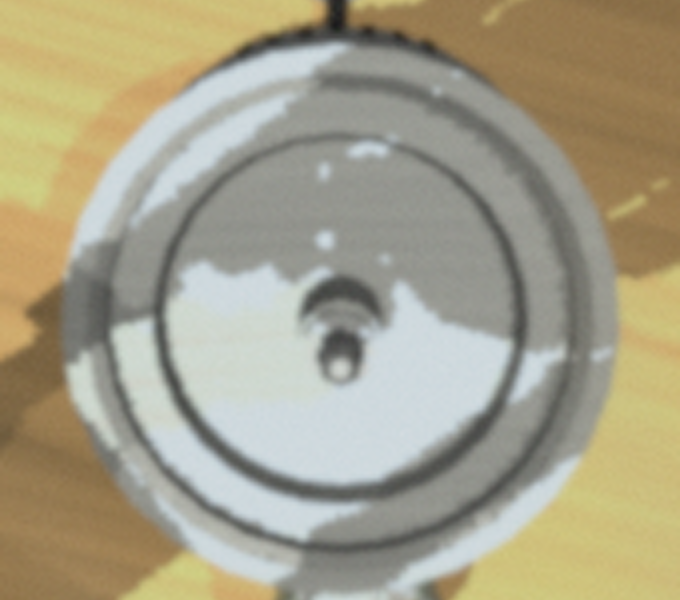

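Crop: tip at full-image (319.9,211.9), rim centre column 319.8. That puts the spindle at about (0.477,-0.344), in agreement with the fixed cameras. Next, over the strainer.

Emit:
{"api": "step_arm", "payload": {"moves": [{"tx":30,"ty":60,"tz":0,"twist":0},{"tx":101,"ty":321,"tz":-130,"twist":0},{"tx":101,"ty":321,"tz":-130,"twist":0},{"tx":101,"ty":321,"tz":-130,"twist":0},{"tx":101,"ty":321,"tz":-130,"twist":0},{"tx":101,"ty":321,"tz":-130,"twist":0},{"tx":101,"ty":321,"tz":-130,"twist":0},{"tx":101,"ty":321,"tz":-130,"twist":0},{"tx":101,"ty":321,"tz":-130,"twist":0},{"tx":101,"ty":321,"tz":-130,"twist":0},{"tx":101,"ty":321,"tz":-130,"twist":0}], "jaw": 1}}

```text
time_s: 2.5
tool_pos: [0.579, -0.0251, 0.2225]
ee_rot: [3.113, 0.416, 0.002]
wrist_force: [-0.3, 0.2, 0.2]
gripper_width: 0.0856
```

```bash
python3 w.py w3; python3 - <<'E'
from h import *; import json
s=json.load(open("pics/w3.json"))
im=cv2.imread("pics/w3.png")
hsv=cv2.cvtColor(im,cv2.COLOR_BGR2HSV)
m=((hsv[...,1]<45)&(hsv[...,2]>110)).astype(np.uint8)
m=cv2.morphologyEx(m,cv2.MORPH_CLOSE,np.ones((9,9)))
cs,_=cv2.findContours(m,cv2.RETR_EXTERNAL,cv2.CHAIN_APPROX_NONE)
for c in sorted(cs,key=cv2.contourArea)[-4:]:
    print(cv2.contourArea(c),cv2.boundingRect(c),cv2.fitEllipse(cv2.convexHull(c)))
    P=np.array([atz("wrist",u,v,.005,s) for u,v in c[::5,0]])[:,:2]
    (x,y),r=cv2.minEnclosingCircle((P*1000).astype(np.float32)); print("circle",x,y,r)
E
```

```text
2.5 [ 0.57900587 -0.02508993  0.2224596 ] [3.11287456e+00 4.15685430e-01 2.42548478e-03] 0.0046014153403395345
41.0 (528, 443, 10, 19) ((532.2403564453125, 448.7093505859375), (5.499480247497559, 24.289451599121094), 159.9102325439453)
circle 330.75 -385.3499755859375 17.677898406982422
433.5 (555, 262, 28, 26) ((568.6032104492188, 274.7518310546875), (23.48869514465332, 29.7302188873291), 59.212852478027344)
circle 574.1467895507812 -313.64776611328125 15.438501358032227
454.5 (615, 384, 25, 33) ((374.6508483886719, 383.83673095703125), (72.44788360595703, 483.3558044433594), 0.0)
circle 439.8276672363281 -470.8133544921875 25.325227737426758
10068.5 (260, 146, 115, 114) ((316.90338134765625, 202.51844787597656), (112.9742660522461, 115.00233459472656), 105.41291809082031)
circle 576.7496948242188 -23.24418830871582 60.163734436035156
```

View pics/w3.png

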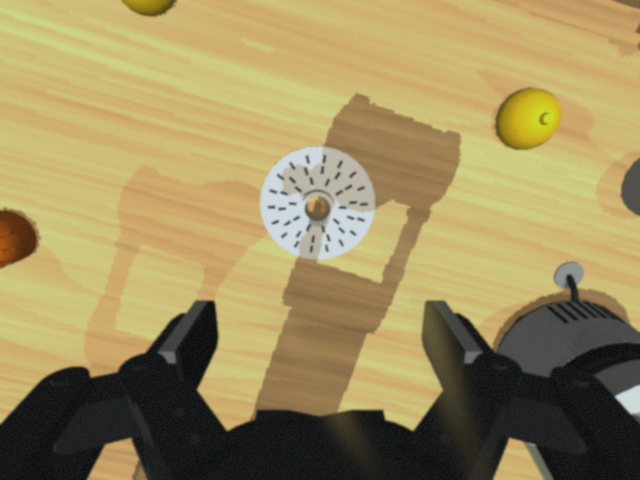

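The strainer's fitted radius is 60.2 mm against a true 60, centred at (0.577,-0.023). Its collar is about 2 mm from the tool axis.

Emit:
{"api": "step_arm", "payload": {"moves": [{"tx":-2,"ty":2,"tz":-40,"twist":0},{"tx":-2,"ty":2,"tz":-80,"twist":0},{"tx":-2,"ty":2,"tz":-120,"twist":0},{"tx":-2,"ty":2,"tz":-160,"twist":0},{"tx":-2,"ty":2,"tz":-180,"twist":0},{"tx":-2,"ty":2,"tz":-192,"twist":0},{"tx":-2,"ty":2,"tz":-192,"twist":0},{"tx":-2,"ty":2,"tz":-192,"twist":0},{"tx":-2,"ty":2,"tz":-192,"twist":0}], "jaw": 0.6}}

```text
time_s: 3.45
tool_pos: [0.5785, -0.0214, 0.0314]
ee_rot: [3.113, 0.419, 0.006]
wrist_force: [0.2, 0.4, -0.8]
gripper_width: 0.0512
```

```bash
python3 w.py w4; python3 - <<'E'
from h import *
for i in range(3):
    s=observe();print(s['tool_pos'],s['wrist_force'],s['gripper_width'])
E
```

```text
3.45 [ 0.57852324 -0.02136586  0.03142246] [3.11272562 0.41868324 0.00590219] 0.004719180282363358
[ 0.57841597 -0.02125844  0.0313811 ] [ 0.44200741 -0.36158037  0.7330199 ] 0.05141306328224238
[ 0.57841597 -0.02125844  0.0313811 ] [ 0.44200741 -0.36158037  0.7330199 ] 0.05141306328224238
[ 0.57841597 -0.02125844  0.0313811 ] [ 0.44200741 -0.36158037  0.7330199 ] 0.05141306328224238
```

View pics/w4.png

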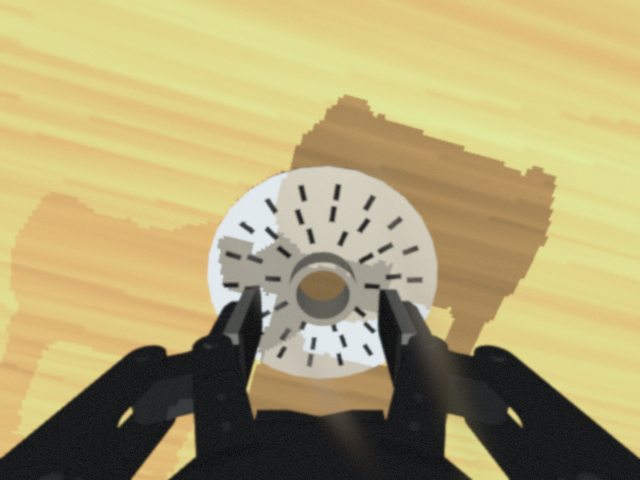

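The collar is centred at (323,290), and the tool axis predicts row 290, so it sits between the jaws. Descend and close.

Emit:
{"api": "step_arm", "payload": {"moves": [{"tx":0,"ty":0,"tz":-12,"twist":0},{"tx":0,"ty":0,"tz":-20,"twist":0},{"tx":0,"ty":0,"tz":-23,"twist":0},{"tx":0,"ty":0,"tz":-24,"twist":0},{"tx":0,"ty":0,"tz":-24,"twist":0}]}}

```text
time_s: 4.0
tool_pos: [0.5763, -0.0208, 0.0048]
ee_rot: [-3.113, -0.42, 0.001]
wrist_force: [-0.6, -0.3, 0.3]
gripper_width: 0.051
```

Emit:
{"api": "step_arm", "payload": {"moves": [{"tx":0,"ty":0,"tz":0,"twist":0},{"tx":0,"ty":0,"tz":0,"twist":0},{"tx":0,"ty":0,"tz":0,"twist":0},{"tx":0,"ty":0,"tz":0,"twist":0},{"tx":0,"ty":0,"tz":0,"twist":0},{"tx":0,"ty":0,"tz":0,"twist":0},{"tx":0,"ty":0,"tz":0,"twist":0}], "jaw": 0.2, "squeeze": 35}}

```text
time_s: 4.7
tool_pos: [0.5771, -0.021, 0.0057]
ee_rot: [3.113, 0.419, 0.001]
wrist_force: [0.1, -0.5, 3.1]
gripper_width: 0.0325
```

Emit:
{"api": "step_arm", "payload": {"moves": [{"tx":0,"ty":0,"tz":10,"twist":0},{"tx":0,"ty":0,"tz":40,"twist":0},{"tx":0,"ty":0,"tz":80,"twist":0},{"tx":0,"ty":0,"tz":120,"twist":0},{"tx":0,"ty":0,"tz":160,"twist":0},{"tx":0,"ty":0,"tz":200,"twist":0},{"tx":-10,"ty":-30,"tz":230,"twist":0},{"tx":-22,"ty":-70,"tz":230,"twist":0},{"tx":-34,"ty":-110,"tz":230,"twist":0},{"tx":-46,"ty":-150,"tz":230,"twist":0},{"tx":-58,"ty":-190,"tz":230,"twist":0},{"tx":-70,"ty":-230,"tz":230,"twist":0}]}}

```text
time_s: 5.9
tool_pos: [0.5053, -0.2521, 0.2353]
ee_rot: [-3.113, -0.42, 0.001]
wrist_force: [0.6, -0.6, -1.1]
gripper_width: 0.0321
```

Emit:
{"api": "step_arm", "payload": {"moves": [{"tx":-12,"ty":-40,"tz":0,"twist":0},{"tx":-24,"ty":-75,"tz":0,"twist":0},{"tx":-29,"ty":-93,"tz":-10,"twist":0},{"tx":-29,"ty":-93,"tz":-20,"twist":0},{"tx":-29,"ty":-93,"tz":-20,"twist":0},{"tx":-29,"ty":-93,"tz":-20,"twist":0},{"tx":-29,"ty":-93,"tz":-20,"twist":0}]}}

```text
time_s: 6.6
tool_pos: [0.4782, -0.3426, 0.2154]
ee_rot: [-3.113, -0.422, -0.0]
wrist_force: [0.3, 0.1, -0.3]
gripper_width: 0.0324
```

```bash
python3 w.py w5; python3 - <<'E'
from h import *
im=cv2.cvtColor(grab_frame("scene"),cv2.COLOR_RGB2BGR);w=cv2.imread("pics/w5.png")
a=cv2.resize(w[200:400,200:440],(480,400));b=cv2.resize(im[200:350,90:210],(320,400))
cv2.imwrite("pics/m5.png",np.hstack([a,b]))
E
```

```text
6.6 [ 0.47821242 -0.34264866  0.21538856] [-3.11273582e+00 -4.22034899e-01 -2.68314074e-04] 5.1586782015707565e-06
```

View pics/m5.png

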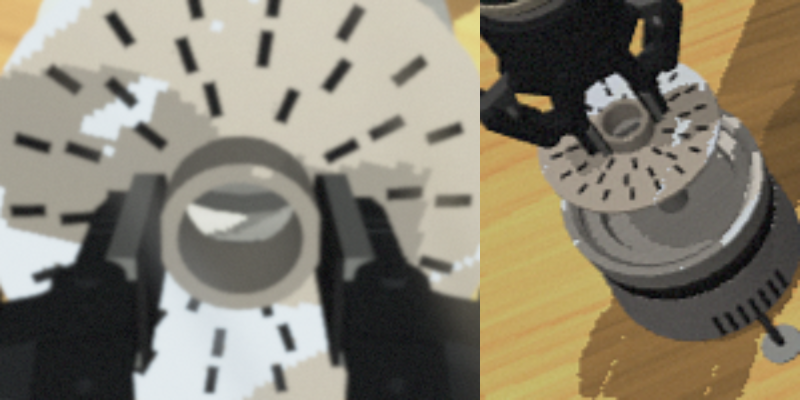

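The strainer hangs level in the grip above the bowl. Lower it in stages, watching the force.

Emit:
{"api": "step_arm", "payload": {"moves": [{"tx":0,"ty":0,"tz":-15,"twist":0},{"tx":0,"ty":0,"tz":-30,"twist":0},{"tx":0,"ty":0,"tz":-40,"twist":0},{"tx":0,"ty":0,"tz":-50,"twist":0},{"tx":0,"ty":0,"tz":-60,"twist":0},{"tx":0,"ty":0,"tz":-65,"twist":0},{"tx":0,"ty":0,"tz":-65,"twist":0}]}}

```text
time_s: 7.4
tool_pos: [0.477, -0.3436, 0.149]
ee_rot: [-3.112, -0.419, 0.002]
wrist_force: [-0.4, -0.4, -0.9]
gripper_width: 0.032
```

Emit:
{"api": "step_arm", "payload": {"moves": [{"tx":0,"ty":0,"tz":-5,"twist":0},{"tx":0,"ty":0,"tz":-10,"twist":0},{"tx":0,"ty":0,"tz":-14,"twist":0},{"tx":0,"ty":0,"tz":-16,"twist":0},{"tx":0,"ty":0,"tz":-16,"twist":0}]}}

```text
time_s: 7.9
tool_pos: [0.4774, -0.3438, 0.1339]
ee_rot: [-3.113, -0.419, 0.001]
wrist_force: [0.8, -0.2, -0.4]
gripper_width: 0.0325
```

Emit:
{"api": "step_arm", "payload": {"moves": [{"tx":0,"ty":0,"tz":-2,"twist":0},{"tx":0,"ty":0,"tz":-3,"twist":0},{"tx":0,"ty":0,"tz":-4,"twist":0},{"tx":0,"ty":0,"tz":-5,"twist":0},{"tx":0,"ty":0,"tz":-5,"twist":0}]}}

```text
time_s: 8.4
tool_pos: [0.4777, -0.344, 0.1297]
ee_rot: [3.113, 0.419, 0.0]
wrist_force: [-1.6, 1.4, 1.8]
gripper_width: 0.0323
```

Emit:
{"api": "step_arm", "payload": {"moves": [{"tx":0,"ty":0,"tz":0,"twist":0},{"tx":0,"ty":0,"tz":0,"twist":0},{"tx":0,"ty":0,"tz":0,"twist":0},{"tx":0,"ty":0,"tz":5,"twist":0},{"tx":0,"ty":0,"tz":25,"twist":0},{"tx":0,"ty":0,"tz":65,"twist":0},{"tx":0,"ty":0,"tz":110,"twist":0},{"tx":0,"ty":0,"tz":160,"twist":0},{"tx":0,"ty":0,"tz":200,"twist":0},{"tx":0,"ty":0,"tz":200,"twist":0},{"tx":0,"ty":0,"tz":200,"twist":0}], "jaw": 0.6}}

```text
time_s: 9.5
tool_pos: [0.4782, -0.3444, 0.3314]
ee_rot: [3.111, 0.419, 0.004]
wrist_force: [-1.3, 0.0, -1.1]
gripper_width: 0.0517
```

```bash
python3 w.py w6; python3 - <<'E'
from h import *
im=cv2.cvtColor(grab_frame("scene"),cv2.COLOR_RGB2BGR);w=cv2.imread("pics/w6.png")
a=cv2.resize(w[110:310,220:420],(400,400));b=cv2.resize(im[210:330,100:220],(400,400))
cv2.imwrite("pics/m6.png",np.hstack([a,b]))
E
```

```text
9.5 [ 0.47820926 -0.34441194  0.3314091 ] [3.11072742 0.41900286 0.00428764] 0.06341472747198544
```

View pics/m6.png

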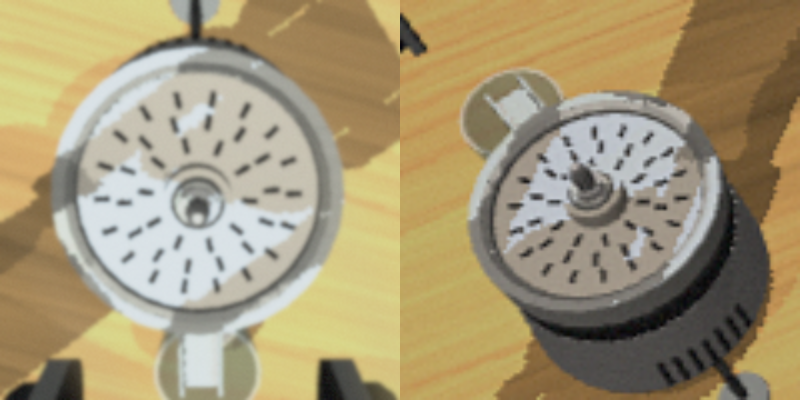

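The strainer lies flat with an even gap all round, and the spindle stands through the collar; tip at wrist about (319,213.5). Now the reamer.

Emit:
{"api": "step_arm", "payload": {"moves": [{"tx":0,"ty":30,"tz":0,"twist":0},{"tx":-4,"ty":75,"tz":0,"twist":0},{"tx":-6,"ty":125,"tz":0,"twist":0},{"tx":-9,"ty":175,"tz":0,"twist":0},{"tx":-12,"ty":225,"tz":0,"twist":0},{"tx":-12,"ty":275,"tz":0,"twist":0},{"tx":-12,"ty":325,"tz":0,"twist":0},{"tx":-15,"ty":375,"tz":0,"twist":0},{"tx":-15,"ty":425,"tz":0,"twist":0},{"tx":-18,"ty":475,"tz":-20,"twist":0},{"tx":-18,"ty":525,"tz":-40,"twist":0},{"tx":-18,"ty":575,"tz":-60,"twist":0}], "jaw": 1}}

```text
time_s: 10.8
tool_pos: [0.458, 0.2215, 0.2709]
ee_rot: [3.112, 0.42, -0.005]
wrist_force: [1.0, 0.3, 0.5]
gripper_width: 0.0854
```

Emit:
{"api": "step_arm", "payload": {"moves": [{"tx":0,"ty":30,"tz":-20,"twist":0},{"tx":0,"ty":54,"tz":-60,"twist":0},{"tx":0,"ty":57,"tz":-70,"twist":0},{"tx":0,"ty":57,"tz":-70,"twist":0},{"tx":0,"ty":57,"tz":-70,"twist":0},{"tx":0,"ty":57,"tz":-70,"twist":0},{"tx":0,"ty":57,"tz":-70,"twist":0}]}}

```text
time_s: 11.5
tool_pos: [0.4608, 0.2766, 0.2056]
ee_rot: [-3.113, -0.417, -0.005]
wrist_force: [-0.5, 0.6, 1.0]
gripper_width: 0.0852
```

```bash
python3 w.py w7; python3 - <<'E'
from h import *; import json
s=json.load(open("pics/w6.json")); print("tip",atz("wrist",319,213.5,.174,s)-np.array([*s['tool_pos'][:2],0]))
s=json.load(open("pics/w7.json"));im=cv2.imread("pics/w7.png")
hsv=cv2.cvtColor(im,cv2.COLOR_BGR2HSV)
m=((hsv[...,0]<14)&(hsv[...,1]>170)).astype(np.uint8);m[330:]=0
m=cv2.morphologyEx(cv2.morphologyEx(m,cv2.MORPH_OPEN,np.ones((3,3))),cv2.MORPH_CLOSE,np.ones((7,7)))
cs,_=cv2.findContours(m,cv2.RETR_EXTERNAL,cv2.CHAIN_APPROX_NONE);c=max(cs,key=cv2.contourArea)
print(cv2.boundingRect(c),cv2.contourArea(c))
# fit: silhouette of a body of revolution (skirt r28 to z20, ellipsoid-ish to 58)
from scipy.optimize import least_squares
t=np.linspace(0,2*np.pi,60)
Z=np.r_[0,10,20,np.linspace(22,58,12)]/1000; r=np.where(Z<=.02,.028,.028*np.sqrt(np.clip(1-((Z-.02)/.038)**2,0,1)))
def sil(p):
    P=np.array([proj("wrist",(p[0]+rr*np.cos(a),p[1]+rr*np.sin(a),z),s) for z,rr in zip(Z,r) for a in t[::2]],np.float32)
    h=cv2.convexHull(P)[:,0]; return np.array([h[:,0].min(),h[:,0].max(),h[:,1].min(),h[:,1].max()])
x,y,w,h=cv2.boundingRect(c)
f=least_squares(lambda p:sil(p)-np.array([x-.5,x+w-.5,y-.5,y+h-.5]),[.46,.288],diff_step=1e-3)
print(f.x,f.fun, f.x-np.array(s['tool_pos'])[:2])
E
```

```text
11.5 [0.46084563 0.27657176 0.20561901] [-3.11278904 -0.41702223 -0.00474312] 0.002329718924678987
tip [0.00369074 0.00091194 0.174     ]
(280, 183, 51, 55) 617.0Traceback (most recent call last):
  File "<stdin>", line 17, in <module>
    return func(*args, **kwargs)
    result = trf(vector_fun.fun, vector_fun.jac, x0, f0, J0, lb, ub, ftol, xtol,
                 gtol, max_nfev, x_scale, loss_function, tr_solver,
                 tr_options.copy(), verbose, callback=callback_wrapped)
    return trf_no_bounds(
        fun, jac, x0, f0, J0, ftol, xtol, gtol, max_nfev, x_scale,
        loss_function, tr_solver, tr_options, verbose, callback=callback)
    f_new = fun(x_new)
    self._update_fun()
    ~~~~~~~~~~~~~~~~^^
    self.f = self.fun_wrapped(xp_copy(self.x))
             ~~~~~~~~~~~~~~~~^^^^^^^^^^^^^^^^^
    return np.atleast_1d(self.fun(x))
                         ~~~~~~~~^^^
    return self.f(x, *self.args, **self.kwargs)
           ~~~~~~^^^^^^^^^^^^^^^^^^^^^^^^^^^^^^
  File "<stdin>", line 17, in <lambda>
  File "<stdin>", line 14, in sil
  File "h.py", line 13, in proj
    c=calibration(n)
ValueError: time passes only in moves, steps and waits
```

View pics/w7.png

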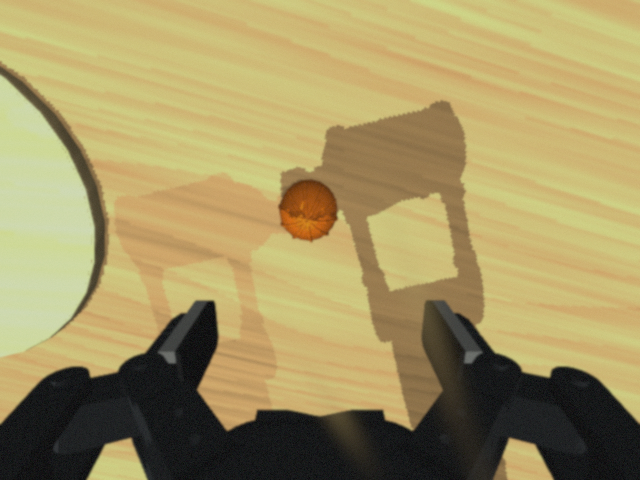

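The reamer outline spans columns 278–338 and rows 179–242. The colour mask missed its edges, so I'll fit the silhouette to my own readings.

```bash
sed -i 's/^def ray/import functools\ncalibration=functools.cache(calibration)\ndef ray/' h.py && python3 - <<'E'
from h import *; import json
from scipy.optimize import least_squares
s=json.load(open("pics/w7.json"))
t=np.linspace(0,2*np.pi,40)
Z=np.r_[0,20,np.linspace(22,58,10)]/1000; r=np.where(Z<=.02,.028,.028*np.sqrt(np.clip(1-((Z-.02)/.038)**2,0,1)))
def sil(p):
    P=np.array([proj("wrist",(p[0]+rr*np.cos(a),p[1]+rr*np.sin(a),z),s) for z,rr in zip(Z,r) for a in t]);return np.array([*P.min(0),*P.max(0)])
f=least_squares(lambda p:sil(p)-np.array([278,179,338,242]),[.46,.288],diff_step=1e-3)
print(f.x,f.fun,f.x-np.array(s['tool_pos'])[:2],"tip px",proj("wrist",(*f.x,.058),s))
o=observe();print(o['tool_pos'],o['ee_rot'])
E
```

```text
[0.45733351 0.28695958] [ 0.52980481  0.21288141 -0.5364778  -0.24114655] [-0.00351212  0.01038781] tip px (np.float64(306.7173402042729), np.float64(221.29169028097834))
[0.46070815 0.27662526 0.20549843] [-3.11278686 -0.41721044 -0.0044669 ]
```

Emit:
{"api": "step_arm", "payload": {"moves": [{"tx":-3.5,"ty":10.4,"tz":-10,"twist":0},{"tx":-3.5,"ty":10.4,"tz":-50,"twist":0},{"tx":-3.5,"ty":10.4,"tz":-90,"twist":0},{"tx":-3.5,"ty":10.4,"tz":-120,"twist":0},{"tx":-3.5,"ty":10.4,"tz":-130,"twist":0},{"tx":-3.5,"ty":10.4,"tz":-130,"twist":0},{"tx":-3.5,"ty":10.4,"tz":-130,"twist":0}]}}

```text
time_s: 12.25
tool_pos: [0.4571, 0.2882, 0.075]
ee_rot: [-3.113, -0.419, -0.003]
wrist_force: [-0.8, 0.8, 0.4]
gripper_width: 0.0854
```

```bash
python3 w.py w8
```

```text
12.25 [0.457074   0.28817118 0.07496635] [-3.11263185e+00 -4.19332950e-01 -2.94002268e-03] -0.0002342380060627934
```

View pics/w8.png

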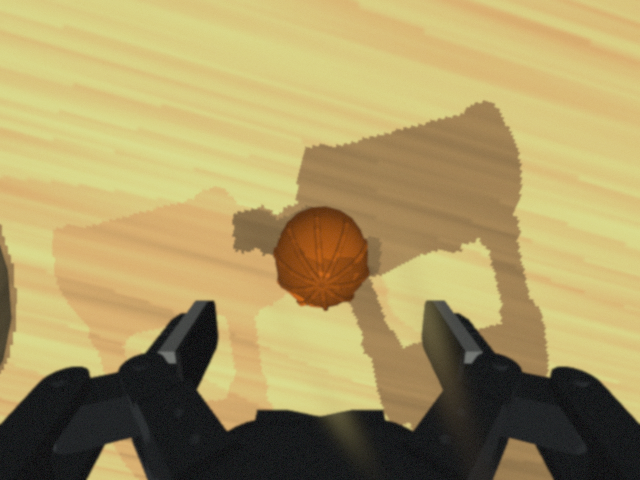

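The reamer spans columns 274–369 and rows 206–309, centred between the jaws (column 321.5). I've used up my picture views, so I'll go on with numeric checks.

```bash
python3 - <<'E'
from h import *; import json
from scipy.optimize import least_squares
s=json.load(open("pics/w8.json"))
t=np.linspace(0,2*np.pi,40)
Z=np.r_[0,20,np.linspace(22,58,10)]/1000; r=np.where(Z<=.02,.028,.028*np.sqrt(np.clip(1-((Z-.02)/.038)**2,0,1)))
def sil(p):
    P=np.array([proj("wrist",(p[0]+rr*np.cos(a),p[1]+rr*np.sin(a),z),s) for z,rr in zip(Z,r) for a in t]);return np.array([*P.min(0),*P.max(0)])
f=least_squares(lambda p:sil(p)-np.array([274,206,369,309]),[.46,.288],diff_step=1e-3)
print(f.x,f.fun,f.x-np.array(s['tool_pos'])[:2],"tip px",proj("wrist",(*f.x,.058),s))
E
```

```text
[0.45786133 0.28712156] [ 0.18999029 -0.79829351 -0.19045852  0.76091804] [ 0.00078733 -0.00104962] tip px (np.float64(321.7792043939482), np.float64(284.4841715840039))
```

Emit:
{"api": "step_arm", "payload": {"moves": [{"tx":0.8,"ty":-1,"tz":-20,"twist":0},{"tx":0.8,"ty":-1,"tz":-40,"twist":0},{"tx":0.8,"ty":-1,"tz":-60,"twist":0},{"tx":0.8,"ty":-1,"tz":-68,"twist":0},{"tx":0.8,"ty":-1,"tz":-70,"twist":0},{"tx":0.8,"ty":-1,"tz":-70,"twist":0}]}}

```text
time_s: 12.9
tool_pos: [0.4579, 0.2869, 0.0048]
ee_rot: [-3.113, -0.419, -0.003]
wrist_force: [1.2, 0.6, 0.9]
gripper_width: 0.0854
```

Emit:
{"api": "step_arm", "payload": {"moves": [{"tx":0,"ty":0,"tz":0,"twist":0},{"tx":0,"ty":0,"tz":0,"twist":0},{"tx":0,"ty":0,"tz":0,"twist":0},{"tx":0,"ty":0,"tz":0,"twist":0},{"tx":0,"ty":0,"tz":0,"twist":0},{"tx":0,"ty":0,"tz":0,"twist":0},{"tx":0,"ty":0,"tz":0,"twist":0},{"tx":0,"ty":0,"tz":0,"twist":0}], "jaw": 0.4, "squeeze": 60}}

```text
time_s: 13.7
tool_pos: [0.4581, 0.2871, 0.0056]
ee_rot: [-3.113, -0.419, -0.004]
wrist_force: [-1.7, -0.5, 6.9]
gripper_width: 0.0535
```

Emit:
{"api": "step_arm", "payload": {"moves": [{"tx":0,"ty":0,"tz":10,"twist":0},{"tx":0,"ty":0,"tz":50,"twist":0},{"tx":0,"ty":0,"tz":100,"twist":0},{"tx":0,"ty":0,"tz":150,"twist":0},{"tx":0,"ty":0,"tz":200,"twist":0},{"tx":0,"ty":0,"tz":250,"twist":0},{"tx":0,"ty":0,"tz":290,"twist":0},{"tx":0,"ty":0,"tz":290,"twist":0},{"tx":0,"ty":0,"tz":290,"twist":0}]}}

```text
time_s: 14.6
tool_pos: [0.4573, 0.2866, 0.2956]
ee_rot: [-3.112, -0.419, -0.005]
wrist_force: [-0.6, 0.0, -1.1]
gripper_width: 0.0536
```

```bash
python3 w.py w9; python3 - <<'E'
from h import *
for n in ("w8","w9"):
    im=cv2.imread(f"pics/{n}.png");hsv=cv2.cvtColor(im,cv2.COLOR_BGR2HSV)
    m=((hsv[...,0]<13)&(hsv[...,1]>190)).astype(np.uint8)
    m=cv2.morphologyEx(m,cv2.MORPH_OPEN,np.ones((3,3)))
    k,l,st,ce=cv2.connectedComponentsWithStats(m); o=np.argsort(st[1:,4])[::-1][:3]+1; print(n,st[o].tolist(),ce[o])
E
```

```text
14.6 [0.45728957 0.28663031 0.29562719] [-3.11217512 -0.41922182 -0.00498967] 0.06388447719987274
w8 [] []
w9 [] []
```

Gripped at 53.6 mm; the strainer's 34 mm collar also read about 1.7 mm low. Check with the image code, then take it over the juicer.

```bash
python3 - <<'E'
from h import *; import json
s=json.load(open("pics/w9.json"))
for n in ("w8","w9"):
    im=cv2.imread(f"pics/{n}.png").astype(float);b,g,r=im[...,0],im[...,1],im[...,2]
    m=((r>1.65*g)&(r>60)&(b<.5*r)).astype(np.uint8)
    m=cv2.morphologyEx(m,cv2.MORPH_OPEN,np.ones((3,3)))
    k,l,st,ce=cv2.connectedComponentsWithStats(m); o=np.argsort(st[1:,4])[::-1][:2]+1; print(n,st[o].tolist(),ce[o])
t=np.linspace(0,2*np.pi,40)
Z=np.r_[0,20,np.linspace(22,58,10)]/1000; r=np.where(Z<=.02,.028,.028*np.sqrt(np.clip(1-((Z-.02)/.038)**2,0,1)))
tp=s['tool_pos']
for dz in (-.010,-.005,0,):
    P=np.array([proj("wrist",(tp[0]+rr*np.cos(a),tp[1]+rr*np.sin(a),tp[2]+dz+z),s) for z,rr in zip(Z,r) for a in t]);print(dz,P.min(0),P.max(0))
E
```

```text
w8 [[274, 208, 94, 100, 7207]] [[321.30400999 257.25183849]]
w9 [[248, 242, 143, 165, 17127]] [[321.47264553 323.70058971]]
-0.01 [251.17373486 235.69339397] [387.13891082 396.77323023]
-0.005 [248.73378147 238.9502564 ] [389.51545105 407.31314895]
0 [246.11435035 242.41337284] [392.06629005 418.71875253]
```

Emit:
{"api": "step_arm", "payload": {"moves": [{"tx":4,"ty":-30,"tz":10,"twist":0},{"tx":8,"ty":-75,"tz":20,"twist":0},{"tx":10,"ty":-125,"tz":20,"twist":0},{"tx":10,"ty":-175,"tz":20,"twist":0},{"tx":12,"ty":-225,"tz":20,"twist":0},{"tx":12,"ty":-275,"tz":20,"twist":0},{"tx":12,"ty":-325,"tz":20,"twist":0},{"tx":12,"ty":-375,"tz":20,"twist":0},{"tx":14,"ty":-425,"tz":20,"twist":0},{"tx":16,"ty":-475,"tz":20,"twist":0},{"tx":18,"ty":-525,"tz":20,"twist":0},{"tx":20,"ty":-560,"tz":20,"twist":0}]}}

```text
time_s: 15.85
tool_pos: [0.4751, -0.2759, 0.3103]
ee_rot: [-3.111, -0.416, 0.007]
wrist_force: [1.5, 0.6, -0.2]
gripper_width: 0.0533
```

The held reamer matches a centred, upright model with its underside 5 mm below the TCP. Move over the spindle.

Emit:
{"api": "step_arm", "payload": {"moves": [{"tx":1,"ty":-35,"tz":0,"twist":0},{"tx":2,"ty":-65,"tz":0,"twist":0},{"tx":2,"ty":-68,"tz":-20,"twist":0},{"tx":2,"ty":-68,"tz":-60,"twist":0},{"tx":2,"ty":-68,"tz":-95,"twist":0},{"tx":2,"ty":-68,"tz":-100,"twist":0},{"tx":2,"ty":-68,"tz":-100,"twist":0},{"tx":2,"ty":-68,"tz":-100,"twist":0},{"tx":2,"ty":-68,"tz":-100,"twist":0}]}}

```text
time_s: 16.75
tool_pos: [0.4801, -0.3424, 0.2161]
ee_rot: [3.111, 0.419, 0.004]
wrist_force: [0.7, -0.5, -0.5]
gripper_width: 0.0534
```

```bash
python3 - <<'E'
from h import *
P=[]
for i in range(6):
    grab_frame("wrist"); s=observe(); P.append(np.r_[s['tool_pos'],s['ee_rot']])
P=np.array(P);print(P.mean(0).round(4),P.std(0).round(4))
E
```

```text
[ 4.7970e-01 -3.4210e-01  2.1540e-01  3.1115e+00  4.1940e-01  3.1000e-03] [0.0003 0.0002 0.0006 0.0007 0.     0.001 ]
```

Emit:
{"api": "step_arm", "payload": {"moves": [{"tx":-2.2,"ty":-1.9,"tz":-5,"twist":0},{"tx":-2.2,"ty":-1.9,"tz":-15,"twist":0},{"tx":-2.2,"ty":-1.9,"tz":-25,"twist":0},{"tx":-2.2,"ty":-1.9,"tz":-30,"twist":0},{"tx":-2.2,"ty":-1.9,"tz":-30,"twist":0},{"tx":-2.2,"ty":-1.9,"tz":-30,"twist":0}]}}

```text
time_s: 17.65
tool_pos: [0.4766, -0.3434, 0.1833]
ee_rot: [-3.113, -0.419, 0.001]
wrist_force: [-0.0, -0.0, -0.1]
gripper_width: 0.0533
```

Emit:
{"api": "step_arm", "payload": {"moves": [{"tx":0,"ty":0,"tz":-2,"twist":0},{"tx":0,"ty":0,"tz":-4,"twist":0},{"tx":0,"ty":0,"tz":-6,"twist":0},{"tx":0,"ty":0,"tz":-8,"twist":0},{"tx":0,"ty":0,"tz":-9,"twist":0},{"tx":0,"ty":0,"tz":-9,"twist":0}]}}

```text
time_s: 18.25
tool_pos: [0.4766, -0.3434, 0.1744]
ee_rot: [-3.113, -0.419, 0.0]
wrist_force: [0.3, 0.3, -0.6]
gripper_width: 0.0531
```

The underside is about 4 mm below the tip with no force, so the pin has entered. Continue.

Emit:
{"api": "step_arm", "payload": {"moves": [{"tx":0,"ty":0,"tz":-2,"twist":0},{"tx":0,"ty":0,"tz":-4,"twist":0},{"tx":0,"ty":0,"tz":-6,"twist":0},{"tx":0,"ty":0,"tz":-6,"twist":0}]}}

```text
time_s: 18.65
tool_pos: [0.4764, -0.3433, 0.1682]
ee_rot: [-3.113, -0.419, 0.001]
wrist_force: [0.5, 0.4, -1.5]
gripper_width: 0.0535
```

Emit:
{"api": "step_arm", "payload": {"moves": [{"tx":0,"ty":0,"tz":-2,"twist":0},{"tx":0,"ty":0,"tz":-4,"twist":0},{"tx":0,"ty":0,"tz":-6,"twist":0},{"tx":0,"ty":0,"tz":-8,"twist":0},{"tx":0,"ty":0,"tz":-8,"twist":0}]}}

```text
time_s: 19.15
tool_pos: [0.4765, -0.3433, 0.1602]
ee_rot: [-3.113, -0.419, 0.001]
wrist_force: [-1.1, -0.4, -0.5]
gripper_width: 0.0535
```

Emit:
{"api": "step_arm", "payload": {"moves": [{"tx":0,"ty":0,"tz":-1,"twist":0},{"tx":0,"ty":0,"tz":-2,"twist":0},{"tx":0,"ty":0,"tz":-3,"twist":0},{"tx":0,"ty":0,"tz":-4,"twist":0},{"tx":0,"ty":0,"tz":-5,"twist":0},{"tx":0,"ty":0,"tz":-5,"twist":0}]}}

```text
time_s: 19.75
tool_pos: [0.4768, -0.3436, 0.1563]
ee_rot: [3.113, 0.419, 0.001]
wrist_force: [-2.2, 1.9, 4.4]
gripper_width: 0.0532
```

Emit:
{"api": "step_arm", "payload": {"moves": [{"tx":0,"ty":0,"tz":-1,"twist":0},{"tx":0,"ty":0,"tz":-2,"twist":0},{"tx":0,"ty":0,"tz":-3,"twist":0},{"tx":0,"ty":0,"tz":-3,"twist":0}]}}

```text
time_s: 20.15
tool_pos: [0.4769, -0.3436, 0.1534]
ee_rot: [3.113, 0.419, 0.001]
wrist_force: [-1.5, 2.0, 6.4]
gripper_width: 0.0536
```

Spring stiffness matches (4 N start). Keep going to the stop.

Emit:
{"api": "step_arm", "payload": {"moves": [{"tx":0,"ty":0,"tz":-1,"twist":0},{"tx":0,"ty":0,"tz":-2,"twist":0},{"tx":0,"ty":0,"tz":-3,"twist":0},{"tx":0,"ty":0,"tz":-3,"twist":0}]}}

```text
time_s: 20.55
tool_pos: [0.477, -0.3436, 0.1515]
ee_rot: [3.113, 0.419, 0.001]
wrist_force: [-4.2, 3.2, 10.4]
gripper_width: 0.0535
```

Emit:
{"api": "step_arm", "payload": {"moves": [{"tx":0,"ty":0,"tz":-0.5,"twist":0},{"tx":0,"ty":0,"tz":-1,"twist":0},{"tx":0,"ty":0,"tz":-1,"twist":0},{"tx":0,"ty":0,"tz":-1,"twist":0}]}}

```text
time_s: 20.95
tool_pos: [0.477, -0.3436, 0.1514]
ee_rot: [3.113, 0.419, 0.001]
wrist_force: [-5.5, 3.8, 15.3]
gripper_width: 0.0532
```

On the stop: height unchanged while force rose from 10 to 15 N. I'll ease the side load slightly, and check numerically that the reamer hasn't slipped in the grip.

Emit:
{"api": "step_arm", "payload": {"moves": [{"tx":-0.3,"ty":0.2,"tz":-0.3,"twist":0},{"tx":-0.6,"ty":0.4,"tz":-0.6,"twist":0},{"tx":-0.6,"ty":0.4,"tz":-0.6,"twist":0},{"tx":-0.6,"ty":0.4,"tz":-0.6,"twist":0},{"tx":-0.6,"ty":0.4,"tz":-0.6,"twist":0}]}}

```text
time_s: 21.45
tool_pos: [0.477, -0.3436, 0.1514]
ee_rot: [3.112, 0.419, 0.003]
wrist_force: [-4.5, 3.4, 16.8]
gripper_width: 0.0532
```

```bash
python3 w.py w10; python3 - <<'E'
from h import *
for n in ("w9","w10"):
    im=cv2.imread(f"pics/{n}.png").astype(float);b,g,r=im[...,0],im[...,1],im[...,2]
    m=((r>1.65*g)&(r>60)&(b<.5*r)).astype(np.uint8)
    m=cv2.morphologyEx(m,cv2.MORPH_OPEN,np.ones((3,3)))
    k,l,st,ce=cv2.connectedComponentsWithStats(m); o=np.argsort(st[1:,4])[::-1][:1]+1; print(n,st[o].tolist(),ce[o])
for i in range(3):
    grab_frame("wrist"); s=observe(); print(s['tool_pos'],s['wrist_force'],s['gripper_width'])
E
```

```text
21.45 [ 0.47698096 -0.34364954  0.15139426] [3.11164901 0.41913358 0.00320036] 0.0004159743850193949
w9 [[248, 242, 143, 165, 17127]] [[321.47264553 323.70058971]]
w10 [[247, 242, 144, 164, 17251]] [[320.88707901 323.32392325]]
[ 0.47700036 -0.34363528  0.15138641] [-4.67128883  4.1869276  16.01805396] 0.05297597718063371
[ 0.47700985 -0.3436147   0.15138782] [-4.7762694   3.79114601 17.00282718] 0.053138975302321964
[ 0.47698183 -0.3436279   0.15141221] [-5.3814062   4.09251051 16.7173712 ] 0.053070586979209765
```

The reamer hasn't moved in the hand since pick-up, and the push is steady at about 16.7 N on the stop. Handing in.

```bash
python3 -c "
from plant import *
print(job_done())"
```

```text
the job is handed in; nothing more can be done
None
```

I seated and released the strainer, put the reamer on the spindle, and pushed it down to the stop. I handed in at about 21.6 s with the arm still holding it there. The hand-in gave no verdict.

- **Strainer:** after release, the pictures showed it lying flat in its seat, with an even gap all round and the spindle standing through the collar.
- **Reamer on the spindle:** it slid on with almost no force. The spring began to resist (4.4 N) at the height where the reamer should be fully on.
- **Push:** the tool stopped 6 mm below the fully-on height and stayed there while the force rose from 10 to about 16.7 N, so the spindle is on its stop.
- **Grip:** the reamer's outline in the wrist camera matched the one at pick-up to within about 1 px, so it had not slipped.
- **What disagreed:**
  - A side force of about 6 N stayed on the reamer; a small correction hardly reduced it.
  - One spindle measurement was 3.7 mm off, but the arm was still moving, so I did not use it.
- **Not checked:**
  - I had used all my picture views before the pressing, so the final state was checked only by numbers.
  - I had no reading of the spindle joint or motor switch.
  - I took no final picture of the tumbler, lemons, bottle and jar. My moves were planned clear of them, and no force reading suggested contact.

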